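Release the eccentric lock, close the gluing jig on the block, lock it again

TASK

Close the gluing jig on the freshly glued cardboard block using pushes of the fingers alone. Swing the lever of the eccentric clockwise (seen from above) all the way round to its stop, so that the eccentric's low side faces the slide; then, with the lever left there, push the slide by its upright plate fully home, so that its pad seats the block squarely against the fence; then swing the lever all the way back so that the eccentric locks the slide there. Push gently, never touch or lift the block itself, and leave the glue stick, the eraser and the binder clip where they are.

Things in the scene. Friction and masses are not known exactly. Their poses are not given: they have to be found in the camera images.
- jig: Gluing jig, fixed: ply base 310 (x, -150 to +160) x 143 (y, -65 to +78) x 18 mm on the bench's glass pane (world z 5 mm). Origin: underside of the base, on the slide's centre line; heights below count from it. Jig +x is FORWARD, the way the slide closes, towards the wooden fence; it points to the robot's left (world +y) within 0.2 rad, so jig +y (eccentric's side) looks at the robot.
- pivot (a point): Upright pivot axis of the eccentric, at jig x -25, y +49.5 mm (35 mm above jig z 0). The eccentric is a dark steel disc 40 mm across, 14 mm thick, centred 8 mm off the pivot. The slide's left edge has two notches 50 mm apart, 10 mm deep, which the disc's high side enters: the front one when the slide is back, the rear one when it is home.
- knob (a point): Middle of the upright black round knob at the end of the eccentric's flat steel lever: 21 mm across, from 54 to 100 mm above jig z 0 (this point: 80 mm). It circles the pivot at a radius of 90 mm. The lever arm, 16 mm wide, runs below it, 47 to 54 mm above jig z 0.
- eccentric (a joint): Turn of eccentric and lever (rad), growing CLOCKWISE from above, 0 to 2.36, a stop at each end; starts at 0 to 0.3. 0: high side in the slide's notch (locked), lever 155 deg from jig +x towards +y (back left). 2.36: low side to the slide (free), lever at 20 deg (front left). Stiff (about 3.5 N at the knob), stays where left. Below 1.65 the disc is in the way of the slide's teeth.
- slide (a joint): Travel of the slide along jig +x (m): back at about 0 (starts -0.002 to 0.003; locked, it has about 5 mm of play), fully home at its front stop, 0.050. Friction 5 N, up to 9 N with the pad's springs pressed; stays where left. The eccentric, turned back into the rear notch, draws it the last 3 mm forward if need be.
- push_face (a point): Middle of the back face (looking along jig -x) of the slide's upright wooden push plate, 70 mm above jig z 0, at jig x -115, y 0 when the slide is back. Plate 46 mm wide (y), 14 mm thick, 41 to 93 mm above jig z 0. The slide is a plate 60 mm wide (y), its top 42 mm above jig z 0.
- pad_face (a point): Middle of the face of the black rubber pad on the jaw at the slide's front end, 143 mm ahead of the push face, 35 mm above jig z 0. Jaw and pad are 92 mm wide (y), top 52 mm above jig z 0. The pad is on springs (1 N per mm) and gives about 3 mm when the slide is home with the block seated.
- fence (a point): Middle of the fence's face towards the slide (jig x 123 mm), 33 mm above jig z 0; axes as the jig's. The fence is 128 mm wide (y), 20 mm thick, its top 60 mm above jig z 0.
- block: Loose block of brown cardboard plies, 48 (x) x 110 (y) x 30 mm, about 0.15 kg, flat on the jig's base between pad and fence; origin: centre of its underside, 18 mm above jig z 0. Starts about 10 to 32 mm short of the fence, up to 0.1 rad askew. Seated, its origin is 24 mm from the fence's face. Not to be touched.
- glue_stick: Bystander: glue stick standing upright, 26 mm thick, 83 mm high, on the jig's right (-y) side. Origin: centre of its underside.
- eraser: Bystander: eraser lying flat, 23 x 50 x 14 mm, on the jig's right (-y) side. Origin: centre of its underside.
- clip: Bystander: black binder clip, 32 x 35 x 35 mm, beyond the fence. Origin: centre of its underside.

How it is judged:
On the way, in this order (a step that is already met when the one before it is completed fails the run):
1. the eccentric is turned to its low side, the slide still back (value of joint eccentric above 2.1 rad and value of joint slide below 0.008 m), for 0.2 s.
2. the slide is pushed home with the eccentric still at its low side (value of joint slide above 0.0455 m and value of joint eccentric above 1.9 rad), for 0.2 s.
At the end, for the whole second after the job is handed in: The eccentric is turned back to within 0.25 rad of its locked end (joint below 0.25), the slide is home (joint above 0.0475 of 0.050 m), and the block lies flat and at rest, seated against the fence to within 2 mm and square to it within 0.03 rad (value of joint eccentric below 0.25 rad and value of joint slide above 0.0475 m and x of block in the frame of fence between -0.026 and -0.022 m and angle between the x axis of block and the x axis of jig, either way round below 0.03 rad and z of block in the frame of jig below 0.02 m and angle between block's own z axis and vertical below 0.03 rad and linear speed of block below 0.01 m/s and velocity of joint slide below 0.005 m/s); the robot touches nothing.
It fails at once if the slide's notched edge is forced past an eccentric that is not at its low side (value of joint slide between 0.01 and 0.038 m and value of joint eccentric below 1.7 rad).
It fails at once if the glued block is touched by the robot (contact force between any of the fingers, the arm and block above 0.5 N).
It fails at once if the block is lifted (z of block in the frame of jig above 0.028 m).
It fails at once if the lever or the slide is squeezed or pushed hard (over 45 N) (contact force between the fingers and eccentric above 45 N or contact force between the fingers and slide above 45 N).
It fails at once if a bystander is moved by more than 20 mm (distance of any of glue_stick, eraser, clip from where it was at the start of the episode above 0.02 m).
It also fails if it takes over 69 s, if anything falls off the work surface, if the arm or the gripper's body presses on something with over 40 N, if the wrist force passes 120 N, or if a joint passes its speed limit or range.

ROBOT

A 6-joint arm with a two-finger parallel gripper is mounted at the origin on the work surface; the furniture and walls round the work are solid. World frame = base frame: x ahead of the robot, y to its left, z up, the work surface at z = 0. Lengths are in m, angles in rad, forces in N, time in s.
With the tool pointing down it reaches from about 0.425 to 0.95 m from the base axis. Payload 3.5 kg.
Tool frame: the origin (TCP) lies on the centre line of the jaws, within the pads' length; the fingertips stand 8 mm ahead of it and the grasp point (between the pads) lies 11 mm behind it; z points along the fingers, y is the line along which they close (so a half turn about z gives the same grasp; the last joint's range is limited). The gripper opens to 85 mm and grips with 20 to 120 N. Pads are 22 mm wide; open, the fingers measure 114 mm over their backs; the gripper's body (76 mm by 85 mm) begins 54 mm behind the grasp point. The pads swing forward as they close: fully open they stand 13 mm farther back than shut.
Start: joints at [-1.286, 0.286, 1.577, -0, 1.279, -0.15], TCP at [0.284, -0.612, 0.239] pointing down, gripper open.
Joint ranges: [-2.77, 2.77], [-0.9, 2.22], [0.21, 2.48], [-1.53, 4.67], [0.24, 2.81], [-2.84, 2.84]. Speed limits (rad/s): [2.79, 2.79, 3.14, 3.14, 3.14, 3.14].

INTERFACE

Orientations are given as a unit quaternion [x, y, z, w].
In Python, from plant import ctrl gives the robot as it stands. The module is installed in compiled form; this text tells all that it offers.
- The arm moves only by the tool send_rows, never from a script. Its argument "steps" is a list of rows, each a list of 5 numbers: the shift along the tool's x, y, z in m, then the turn about the tool's z in degrees, then the opening, from -1 (shut) to 1 (fully open). A call has 1 to 12 rows; each row is the pose to reach, as a shift and turn from the pose commanded when the call began, along the tool's axes at that moment; what a row does not reach only later rows make up. A row lasts 1/10 s, in which the tool goes at most 50 mm and 8.59 degrees, less where a joint would pass 70% of its speed; a pose out of reach is approached as far as the arm can. A call with a gripper value outside its range is refused whole. The fingers move at their own pace and stop on an object; "squeeze" is the grip in N (left out, the last holds). Time passes only in rows, so rows that repeat a pose let the fingers close. It gives the time, the measured TCP pose, the force, the opening and the grip force at its end, in the units of the state.
- ctrl.get_state(): the state, without advancing time (a new reading comes with each control period).
- ctrl.read_camera(name): name is "side" or "top" or "wrist"; returns the picture (480x640x3 uint8, red, green, blue); there is no depth.
- ctrl.calibration(name): a dict with "intrinsics" (3x3 intrinsics, pixels), "extrinsics" (4x4, takes a point from world to camera coordinates); the wrist camera has in their place "tool_from_camera" (4x4, takes a point from camera to tool coordinates, whose origin is the TCP and whose axes are the flange's). Camera axes: x right, y up, looking along -z (the intrinsics and any distortion apply to the point x, -y, -z); pixel columns grow to the right and rows downward; lengths in m; the calibration is good to about 2 mm. A picture is of the moment at which its call begins: read the wrist's pose just before it. calibration takes no time and is no camera call.
- ctrl.sign_off(): hands the job in; it is judged then, once.
The state is a dict: "time": time; "qpos": joint angles; "dq": joint speeds; "joint_efforts": joint torques, N m; "eef_pos": TCP position; "tcp_rot": TCP orientation; "contact_force": force on the tool from outside, world axes, zero at the start; "wrist_torque": the same for the moment, N m; "opening": opening from 0.0 (shut) to 1.0 (fully open); "finger_force": force on a finger pad.
Only numpy, scipy, OpenCV 4.12 (cv2) and the standard library are available. Lean on these libraries where they do the work, as an engineer would, in place of code of your own. Each camera call takes 0.05 s, during which the arm holds its last target. There are 200 camera calls.

## Working session

There is one attempt and no reset: what is moved stays moved. The work goes in short steps, Python scripts to look and compute and a tool call to move; the robot and the scene stay as the last step left them, time stands still between calls to the robot, and variables do not carry over. Pictures are saved under pics/ and viewed, at most 10 in all, crops included, and the job is handed in when it is done.

Besides the shell and the picture viewer there is one more tool, called after "Request:" as name(argument=value, ...), one argument or row to a line, values as JSON. send_rows: Moves the arm, as the interface text tells. Its arguments: {"type":"object","properties":{"steps":{"type":"array","items":{"type":"array","items":{"type":"number"}}},"squeeze":{"type":"number"}},"required":["steps"]}

```bash
mkdir -p pics; python3 - <<'E'
from plant import ctrl
import cv2,numpy as np
np.set_printoptions(precision=4,suppress=True)
for n in("top","side"):
    im=ctrl.read_camera(n); cv2.imwrite(f"pics/{n}0.png",im[:,:,::-1]); print(n,ctrl.calibration(n))
print(ctrl.calibration("wrist")); print(ctrl.get_state())
E
```

```text
top {'intrinsics': array([[534.9312,   0.    , 319.4657],
       [  0.    , 534.9312, 244.3084],
       [  0.    ,   0.    ,   1.    ]]), 'extrinsics': array([[-0.0147, -0.9998,  0.0157,  0.0796],
       [ 0.9863, -0.0119,  0.1647, -0.6691],
       [-0.1645,  0.0179,  0.9862, -0.8224],
       [ 0.    ,  0.    ,  0.    ,  1.    ]])}
side {'intrinsics': array([[532.8559,   0.    , 324.2854],
       [  0.    , 532.8559, 243.3649],
       [  0.    ,   0.    ,   1.    ]]), 'extrinsics': array([[-0.901 , -0.4337,  0.0131,  0.6093],
       [ 0.2645, -0.5249,  0.809 , -0.1925],
       [-0.344 ,  0.7323,  0.5877, -0.7529],
       [ 0.    ,  0.    ,  0.    ,  1.    ]])}
{'intrinsics': array([[366.6454,   0.    , 318.4169],
       [  0.    , 366.6454, 239.8458],
       [  0.    ,   0.    ,   1.    ]]), 'tool_from_camera': array([[ 0.0023,  0.9533,  0.3019,  0.0769],
       [ 1.    , -0.002 , -0.0014,  0.0014],
       [-0.0007,  0.3019, -0.9533, -0.1347],
       [ 0.    ,  0.    ,  0.    ,  1.    ]])}
{'time': 0.1, 'qpos': array([-1.286 ,  0.2871,  1.5781,  0.    ,  1.2786, -0.15  ]), 'dq': array([-0.0009, -0.0043, -0.0038, -0.0001, -0.0006,  0.0008]), 'joint_efforts': array([  0.0016, -40.7293, -29.3699,  -0.0001,   0.0034,   0.    ]), 'eef_pos': array([ 0.2842, -0.6116,  0.2381]), 'tcp_rot': array([ 0.9765,  0.2157, -0.0001, -0.0011]), 'contact_force': array([-0.6026,  0.1934, -0.1737]), 'wrist_torque': array([-0.0073, -0.0165, -0.0136]), 'finger_force': 0.0, 'opening': 0.9994589185261369}
```

View pics/top0.png

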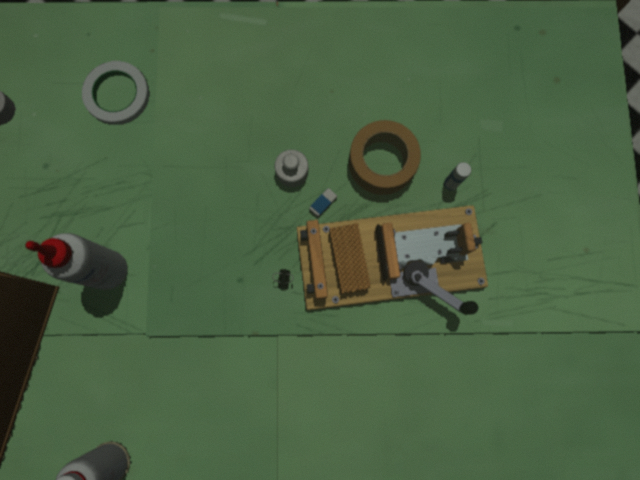

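View pics/side0.png

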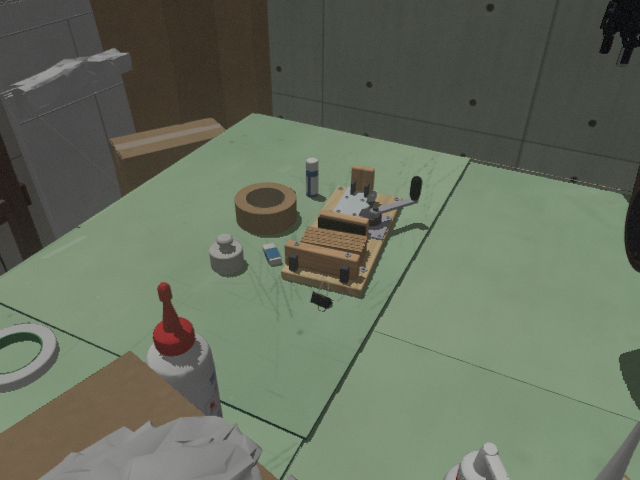

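```bash
cat > h.py <<'E'
import numpy as np,cv2
from scipy.optimize import least_squares
from plant import ctrl
np.set_printoptions(precision=4,suppress=True)
def proj(P,K,E):
    c=np.atleast_2d(P)@E[:3,:3].T+E[:3,3]; p=np.c_[c[:,0],-c[:,1],-c[:,2]]@np.array(K).T
    return p[:,:2]/p[:,2:]
def j2w(P,g):
    P=np.atleast_2d(P).astype(float); c,s=np.cos(g[2]),np.sin(g[2])
    return np.c_[g[0]+c*P[:,0]-s*P[:,1],g[1]+s*P[:,0]+c*P[:,1],P[:,2]+.005]
def w2j(P,g):
    d=np.atleast_2d(P)[:,:2]-g[:2]; c,s=np.cos(g[2]),np.sin(g[2]); return np.c_[c*d[:,0]+s*d[:,1],-s*d[:,0]+c*d[:,1]]
def cam(n):
    c=ctrl.calibration(n); return c["intrinsics"],c["extrinsics"]
E
python3 - <<'E'
from h import *
K,E=cam("top")
C=np.array([[160,-65,18],[-150,-65,18],[-150,78,18],[160,78,18]])/1e3
px=np.array([[298,227],[475,207],[487,288],[306,310]])
r=least_squares(lambda g:(proj(j2w(C,g),K,E)-px).ravel(),[.6,0,1.57])
g=r.x; print(g,r.fun)
def knob(e):
    a=np.radians(155)-e; return np.array([-.025+.09*np.cos(a),.0495+.09*np.sin(a),.1])
for e in(0,.1,.2,.3): print(e,proj(j2w(knob(e),g),K,E))
im=cv2.imread("pics/top0.png")
cr=cv2.resize(im[190:330,270:510],None,fx=3.3,fy=3.3,interpolation=cv2.INTER_CUBIC)
cr=cv2.convertScaleAbs(cr,alpha=2)
F=np.array([[-.115,0,.093],[-.101,0,.093],[.028,0,.052],[.123,0,.06],[-.025,.0495,.035],knob(.1),knob(.3)])
for p in np.r_[proj(j2w(C,g),K,E),proj(j2w(F,g),K,E)]:
    cv2.circle(cr,tuple(int(v) for v in (p-[270,190])*3.3+1.6),3,(0,0,255),1)
cv2.imwrite("pics/crop.png",cr)
E
```

```text
[ 0.6584 -0.057   1.6721] [-1.4742 -0.598  -0.1048 -0.4022  1.7035  0.7809 -0.1345  0.0835]
0 [[479.4122 293.7921]]
0.1 [[477.5592 299.2945]]
0.2 [[475.1515 304.5737]]
0.3 [[472.2111 309.5746]]
```

View pics/crop.png

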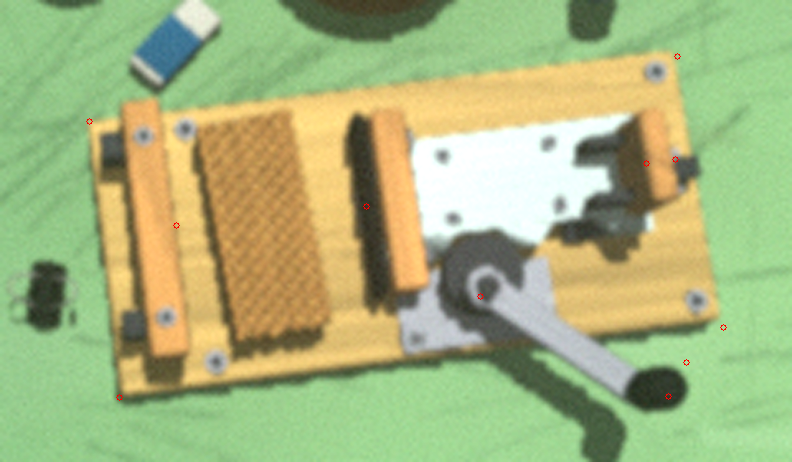

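```bash
python3 - <<'E'
from h import *
K,E=cam("top")
def knob(e,z=.1):
    a=np.radians(155)-e; return [-.025+.09*np.cos(a),.0495+.09*np.sin(a),z]
C=np.array([[160,-65,18],[-150,-65,18],[-150,78,18],[160,78,18],[123,-64,60],[123,64,60],[-25,49.5,58]])/1e3
px=np.array([[92,123],[676,55],[717,320],[121,398],[157,100],[188,352],[487,287]])/3.3+[269.6,189.6]
kp=np.array([660,387])/3.3+[269.6,189.6]
f=lambda v:np.r_[(proj(j2w(C,v),K,E)-px).ravel(),(proj(j2w(knob(v[3]),v),K,E)-kp).ravel()]
r=least_squares(f,[.6,0,1.6,.1],loss="soft_l1"); print(r.x,r.fun.reshape(-1,2))
g=r.x
print("knob",j2w(knob(g[3],.08),g),"pivot",j2w([-.025,.0495,.08],g),"push",j2w([-.115,0,.07],g))
for e in(.8,1.6,2.36): print("knob",e,j2w(knob(e,.08),g))
E
```

```text
[ 0.66   -0.0555  1.68    0.2917] [[-2.0485 -0.6097]
 [-0.8744 -1.1814]
 [ 1.1294  0.5433]
 [-0.8491 -0.3475]
 [ 0.1002 -0.811 ]
 [ 0.5721  0.7972]
 [-0.1951  0.356 ]
 [ 2.3171  0.7206]]
knob [[ 0.5613 -0.1591  0.085 ]] pivot [[ 0.6135 -0.0857  0.085 ]] push [[ 0.6725 -0.1698  0.075 ]]
knob 0.8 [[ 0.5322 -0.1244  0.085 ]]
knob 1.6 [[ 0.5291 -0.0544  0.085 ]]
knob 2.36 [[ 0.574  -0.0049  0.085 ]]
```

Request:
send_rows(
  steps=[
    [0.037,-0.0245,0.003,-2.5,0],
    [0.074,-0.049,0.006,-5,0],
    [0.11,-0.0735,0.01,-7.5,0],
    [0.147,-0.098,0.013,-10,0],
    [0.184,-0.1225,0.016,-12.5,0],
    [0.221,-0.147,0.02,-15,0],
    [0.258,-0.1715,0.023,-17.5,0],
    [0.295,-0.196,0.026,-20,0],
    [0.332,-0.2205,0.03,-22.5,0],
    [0.369,-0.245,0.033,-25,0],
    [0.406,-0.2695,0.036,-27.5,0],
    [0.442,-0.294,0.04,-30,0],
  ],
)

```text
time: 1.3
eef_pos: [0.5619, -0.1575, 0.1989]
tcp_rot: [0.887, 0.462, -0.0, -0.0]
contact_force: [0.7, 0.4, 0.0]
opening: 0.502
finger_force: 0.0
```

Request:
send_rows(
  steps=[
    [0,0,0,0,0],
    [0,0,0,0,0],
    [0,0,0,0,0],
  ],
)

```text
time: 1.6
eef_pos: [0.5609, -0.1599, 0.1991]
tcp_rot: [0.888, 0.461, -0.0, -0.0]
contact_force: [0.6, -0.2, 0.6]
opening: 0.495
finger_force: 0.0
```

```bash
cat >> h.py <<'E'
from scipy.spatial.transform import Rotation as R
def wcam():
    s=ctrl.get_state(); c=ctrl.calibration("wrist"); T=np.eye(4)
    T[:3,:3]=R.from_quat(s["tcp_rot"]).as_matrix(); T[:3,3]=s["eef_pos"]
    return c["intrinsics"],np.linalg.inv(T@c["tool_from_camera"]),ctrl.read_camera("wrist")
def knob(e,z=.1,r=.09):
    a=np.radians(155)-e; return [-.025+r*np.cos(a),.0495+r*np.sin(a),z]
G=np.array([.66,-.0555,1.68])
E
python3 - <<'E'
from h import *
K,E,im=wcam(); s=ctrl.get_state(); print(s["eef_pos"],s["tcp_rot"],s["opening"],s["qpos"])
im=cv2.convertScaleAbs(im[:,:,::-1],alpha=1.7)
np.savez("w1.npz",K=K,E=E)
P=[knob(.29),[-.025,.0495,.058],[-.115,-.023,.093],[-.115,.023,.093],[-.15,.078,.018],[-.15,-.065,.018],[.16,.078,.018]]
for p in proj(j2w(P,G),K,E):
    print(p); cv2.circle(im,tuple(int(v) for v in p),4,(0,0,255),1)
cv2.imwrite("pics/w1.png",im)
E
```

```text
[ 0.5609 -0.1604  0.1993] [ 0.8877  0.4604 -0.0002  0.    ] 0.4963464440004776 [-0.4522  0.1227  1.8433 -0.0004  1.1758  0.1619]
[316.3299 243.8231]
[317.2592 101.2022]
[501.6701 132.2689]
[440.6472 181.5045]
[386.1847 239.2733]
[525.3042 128.3552]
[111.3002 -79.8825]
```

View pics/w1.png

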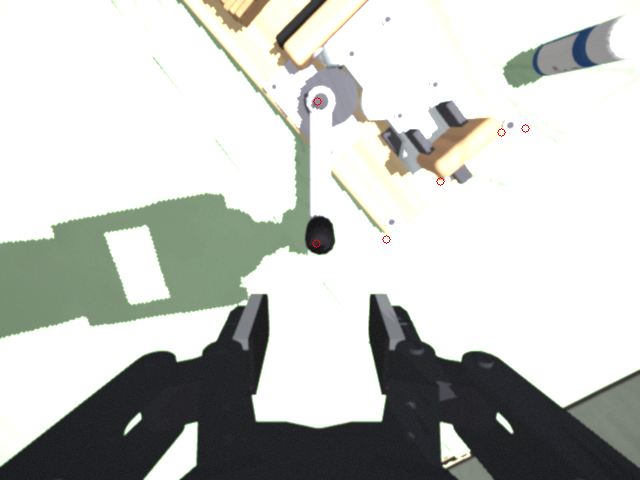

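Request:
send_rows(
  steps=[
    [0.004,0.002,0.02,0,0],
    [0.004,0.002,0.05,0,0],
    [0.004,0.002,0.08,0,0],
    [0.004,0.002,0.1,0,0],
    [0.004,0.002,0.11,0,0],
    [0.004,0.002,0.117,0,0],
    [0.004,0.002,0.117,0,-0.2],
    [0.004,0.002,0.117,0,-0.2],
    [0.004,0.002,0.117,0,-0.2],
  ],
)

```text
time: 2.55
eef_pos: [0.5662, -0.1577, 0.0838]
tcp_rot: [0.887, 0.461, 0.001, 0.001]
contact_force: [0.0, 0.3, 0.3]
opening: 0.398
finger_force: 0.0
```

```bash
python3 - <<'E'
from h import *
K,E,im=wcam(); s=ctrl.get_state(); print(s["eef_pos"],s["opening"],s["contact_force"],s["finger_force"])
cv2.imwrite("pics/w2.png",im[:,:,::-1])
E
```

```text
[ 0.5661 -0.1576  0.0837] 0.4009276477526862 [ 0.0642 -0.7086 -0.2511] 0.0
```

View pics/w2.png

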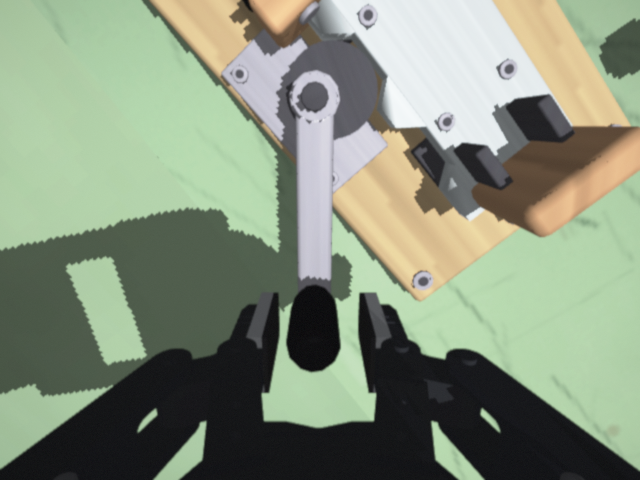

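The knob (314,330) stands centred between the pads, and the lever runs straight up the image to the pivot at (314,97). Swinging it now.

Request:
send_rows(
  steps=[
    [0.0003,-0.0078,0,5,-0.2],
    [0.0014,-0.0156,0,10,-0.2],
    [0.0031,-0.0233,0,15,-0.2],
    [0.0054,-0.0308,0,20,-0.2],
    [0.0084,-0.038,0,25,-0.2],
    [0.0121,-0.045,0,30,-0.2],
    [0.0163,-0.0516,0,35,-0.2],
    [0.0211,-0.0579,0,40,-0.2],
    [0.0264,-0.0636,0,45,-0.2],
    [0.0321,-0.0689,0,50,-0.2],
    [0.0384,-0.0737,0,55,-0.2],
    [0.045,-0.0779,0,60,-0.2],
  ],
)

```text
time: 3.8
eef_pos: [0.5278, -0.0766, 0.0836]
tcp_rot: [0.999, -0.046, 0.001, 0.002]
contact_force: [-0.2, -3.3, 1.1]
opening: 0.401
finger_force: 1.9
```

```bash
python3 - <<'E'
from h import *
K,E,im=wcam(); s=ctrl.get_state(); print(s["eef_pos"],s["contact_force"],s["qpos"],w2j(s["eef_pos"],[.663,-.0545,1.68]))
cv2.imwrite("pics/w3.png",im[:,:,::-1])
E
```

```text
[ 0.5278 -0.0756  0.0835] [-1.8352 -2.2128  2.0386] [-0.3318  0.1627  2.0352 -0.0019  0.942   1.3336] [[-0.0062  0.1367]]
```

View pics/w3.png

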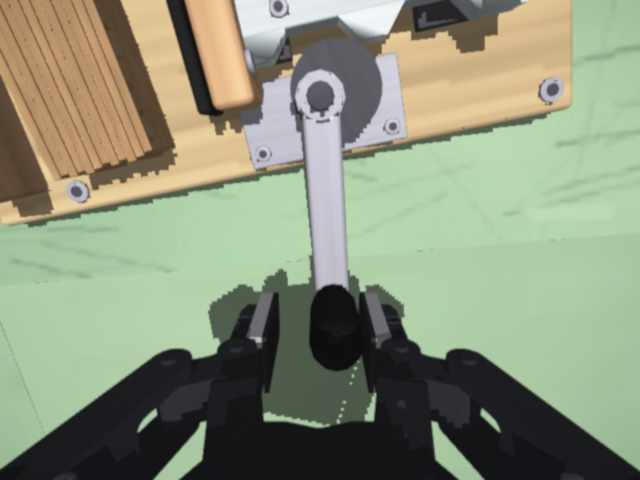

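The knob (335,325) is in contact with the trailing finger and the lever is following as planned.

Request:
send_rows(
  steps=[
    [0.0003,-0.0078,0,5,-0.2],
    [0.0014,-0.0156,0,10,-0.2],
    [0.0031,-0.0233,0,15,-0.2],
    [0.0054,-0.0308,0,20,-0.2],
    [0.0084,-0.038,0,25,-0.2],
    [0.0121,-0.045,0,30,-0.2],
    [0.0163,-0.0516,0,35,-0.2],
    [0.0211,-0.0579,0,40,-0.2],
    [0.0264,-0.0636,0,45,-0.2],
    [0.0321,-0.0689,0,50,-0.2],
    [0.0384,-0.0737,0,55,-0.2],
    [0.0425,-0.0765,0,58,-0.2],
  ],
)

```text
time: 5.05
eef_pos: [0.577, -0.004, 0.0831]
tcp_rot: [0.852, -0.523, 0.001, 0.001]
contact_force: [-1.9, -3.5, 1.1]
opening: 0.402
finger_force: 1.6
```

```bash
python3 - <<'E'
from h import *
K,E,im=wcam(); s=ctrl.get_state(); print(s["eef_pos"],s["contact_force"],s["qpos"],w2j(s["eef_pos"],[.663,-.0545,1.68]))
cv2.imwrite("pics/w4.png",im[:,:,::-1])
E
```

```text
[ 0.5775 -0.0037  0.0831] [-0.6402 -2.9033  1.1728] [-0.1814  0.253   1.9276 -0.0018  0.9598  2.4925] [[0.0598 0.0795]]
```

View pics/w4.png

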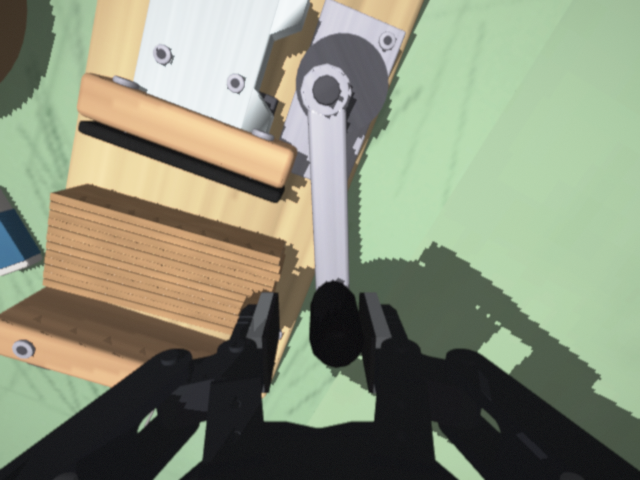

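Request:
send_rows(
  steps=[
    [0,-0.002,0,1.3,-0.2],
    [0.0001,-0.004,0,2.6,-0.2],
    [0.0002,-0.006,0,4,-0.2],
    [0.0002,-0.006,0,4,-0.2],
    [0.0002,-0.006,0,4,-0.2],
  ],
)

```text
time: 5.6
eef_pos: [0.5814, -0.0013, 0.0824]
tcp_rot: [0.834, -0.552, -0.001, 0.001]
contact_force: [-3.7, -5.0, 3.1]
opening: 0.401
finger_force: 2.6
```

Request:
send_rows(
  steps=[
    [0,0.003,0,4,-0.1],
    [0,0.006,0,4,-0.1],
    [0,0.006,-0.02,4,-0.1],
    [0,0.006,-0.06,4,-0.1],
    [0,0.006,-0.1,4,-0.1],
    [0.02,0.004,-0.118,4,-0.1],
    [0.06,0.001,-0.118,5,-1],
    [0.105,-0.001,-0.118,8,-1],
    [0.15,-0.003,-0.118,11,-1],
    [0.195,-0.005,-0.118,14,-1],
    [0.239,-0.0068,-0.118,16.7,-1],
    [0.239,-0.0068,-0.118,16.7,-1],
  ],
)

```text
time: 6.8
eef_pos: [0.6825, -0.2229, 0.1994]
tcp_rot: [0.743, -0.669, 0.001, -0.0]
contact_force: [-0.4, -0.2, 0.1]
opening: 0.004
finger_force: 0.0
```

```bash
python3 - <<'E'
from h import *
G=[.663,-.0545,1.68]
K,E,im=wcam(); s=ctrl.get_state(); print(s["eef_pos"],s["contact_force"],s["tcp_rot"],s["opening"],s["qpos"],w2j(s["eef_pos"],G))
im=np.ascontiguousarray(im[:,:,::-1])
P=[[-.115,-.023,.093],[-.115,.023,.093],[-.15,.078,.018],[-.15,-.065,.018],[-.025,.0495,.058],knob(2.36),s["eef_pos"]]
p=proj(j2w(P,G),K,E)
for q in p: print(q); cv2.circle(im,tuple(int(v) for v in q),4,(0,0,255),1)
cv2.imwrite("pics/w5.png",im)
E
```

```text
[ 0.6818 -0.2202  0.1993] [-0.7136 -0.5606  0.2467] [ 0.7437 -0.6685 -0.0003 -0.0005] -0.0014741314771755567 [-0.4542  0.4062  1.4976  0.0012  1.238   2.5805] [[-0.1668 -0.0006]]
[288.4803 317.4122]
[352.1084 317.3021]
[407.6481 239.8788]
[246.883  240.2165]
[376.0292 387.862 ]
[414.9357 505.0805]
[ 120.7551 1012.8134]
```

View pics/w5.png

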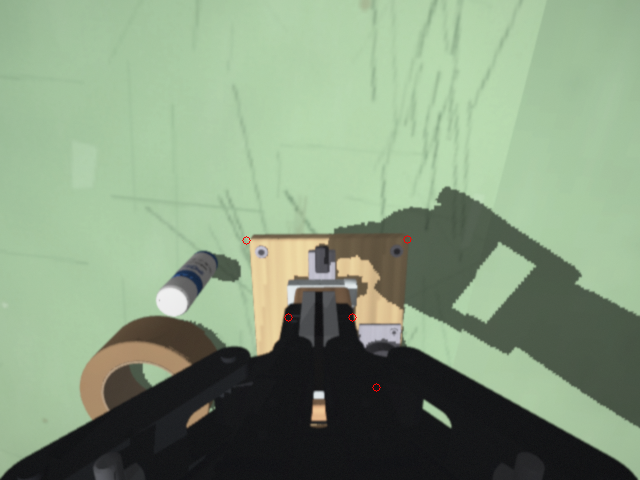

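Request:
send_rows(
  steps=[
    [0,0,0.04,0,-1],
    [0,0,0.075,0,-1],
    [0,0,0.095,0,-1],
    [0,0,0.105,0,-1],
    [0,0,0.113,0,-1],
    [0,0,0.113,0,-1],
  ],
)

```text
time: 7.45
eef_pos: [0.6813, -0.2174, 0.0872]
tcp_rot: [0.745, -0.667, -0.0, -0.0]
contact_force: [0.3, 0.4, 0.3]
opening: -0.002
finger_force: 0.0
```

Request:
send_rows(
  steps=[
    [-0.01,0,0,0,-1],
    [-0.02,0,0,0,-1],
    [-0.028,0,0,0,-1],
    [-0.033,0,0,0,-1],
    [-0.037,0,0,0,-1],
    [-0.041,0,0,0,-1],
    [-0.045,0,0,0,-1],
    [-0.049,0,0,0,-1],
  ],
)

```text
time: 8.25
eef_pos: [0.6764, -0.1714, 0.0878]
tcp_rot: [0.744, -0.668, 0.002, 0.001]
contact_force: [0.8, -5.8, -0.0]
opening: -0.001
finger_force: 2.7
```

Request:
send_rows(
  steps=[
    [-0.004,0,0,0,-1],
    [-0.008,0,0,0,-1],
    [-0.012,0,0,0,-1],
    [-0.016,0,0,0,-1],
    [-0.02,0,0,0,-1],
    [-0.024,0,0,0,-1],
    [-0.028,0,0,0,-1],
    [-0.031,0,0,0,-1],
    [-0.034,0,0,0,-1],
    [-0.036,0,0,0,-1],
  ],
)

```text
time: 9.25
eef_pos: [0.6724, -0.1359, 0.0878]
tcp_rot: [0.744, -0.668, 0.002, 0.001]
contact_force: [0.8, -6.3, -0.1]
opening: 0.002
finger_force: 3.0
```

Request:
send_rows(
  steps=[
    [-0.002,0,0,0,-1],
    [-0.004,0,0,0,-1],
    [-0.006,0,0,0,-1],
    [-0.006,0,0,0,-1],
  ],
)

```text
time: 9.65
eef_pos: [0.6718, -0.1302, 0.0878]
tcp_rot: [0.744, -0.668, 0.002, 0.001]
contact_force: [0.0, -6.2, -0.4]
opening: 0.001
finger_force: 3.2
```

Request:
send_rows(
  steps=[
    [-0.0015,0,0,0,-1],
    [-0.003,0,0,0,-1],
    [-0.0045,0,0,0,-1],
    [-0.0045,0,0,0,-1],
  ],
)

```text
time: 10.05
eef_pos: [0.6717, -0.1296, 0.088]
tcp_rot: [0.745, -0.667, 0.005, 0.003]
contact_force: [1.3, -16.0, -2.7]
opening: -0.003
finger_force: 7.7
```

Request:
send_rows(
  steps=[
    [-0.001,0,0,0,-1],
    [-0.002,0,0,0,-1],
    [-0.003,0,0,0,-1],
    [-0.003,0,0,0,-1],
  ],
)

```text
time: 10.45
eef_pos: [0.6717, -0.1295, 0.088]
tcp_rot: [0.745, -0.667, 0.007, 0.005]
contact_force: [1.5, -22.7, -4.5]
opening: 0.0
finger_force: 11.0
```

Request:
send_rows(
  steps=[
    [0.005,0,0,0,-1],
    [0.012,0,0,0,-1],
    [0.022,0,0,0,-1],
    [0.03,0,-0.02,0,-1],
    [0.03,0,-0.06,0,-1],
    [0.03,0,-0.1,0,-1],
    [0.03,0,-0.115,0,-1],
    [0.03,0,-0.115,0,0],
  ],
)

```text
time: 11.25
eef_pos: [0.6756, -0.1503, 0.2063]
tcp_rot: [0.745, -0.668, 0.003, -0.001]
contact_force: [0.6, -0.6, -0.0]
opening: 0.157
finger_force: 0.0
```

```bash
python3 - <<'E'
from h import *
s=ctrl.get_state(); M=R.from_quat(s["tcp_rot"]).as_matrix()
print(s["eef_pos"],M.T@(np.array([.5759,-.0036,.2])-s["eef_pos"]),np.degrees(np.arctan2(M[1,0],M[0,0])))
E
```

```text
[ 0.6756 -0.1503  0.2063] [-0.1567  0.0832  0.0053] -83.76015891256598
```

Request:
send_rows(
  steps=[
    [-0.03,0.016,0,-4,0],
    [-0.07,0.037,0.002,-9,0],
    [-0.11,0.058,0.004,-13,0],
    [-0.14,0.074,0.005,-16.7,0],
    [-0.1567,0.0832,0.005,-16.7,0],
    [-0.1567,0.0832,0.005,-16.7,0],
    [-0.1567,0.0832,0.005,-16.7,0],
  ],
)

```text
time: 11.95
eef_pos: [0.5743, -0.0035, 0.1966]
tcp_rot: [0.833, -0.553, -0.0, 0.0]
contact_force: [0.3, -0.4, 0.3]
opening: 0.502
finger_force: 0.0
```

```bash
python3 - <<'E'
from h import *
K,E,im=wcam(); s=ctrl.get_state(); print(s["eef_pos"],s["tcp_rot"],s["opening"])
cv2.imwrite("pics/w6.png",im[:,:,::-1])
E
```

```text
[ 0.5747 -0.004   0.1969] [ 0.8332 -0.553   0.0001  0.0002] 0.4993024682606418
```

View pics/w6.png

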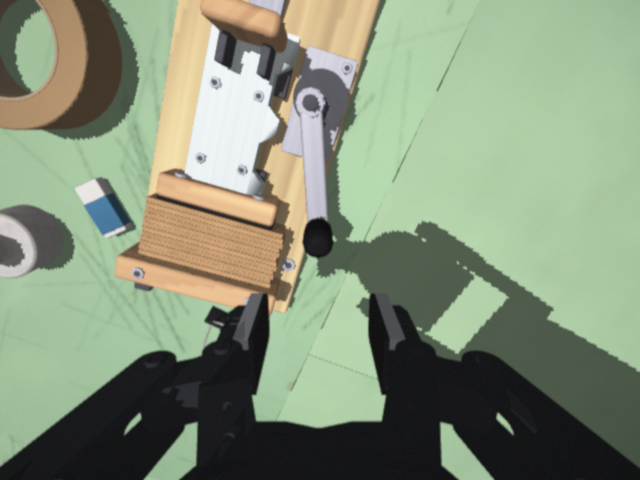

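Block sits flush against the fence, pad on it; knob at (319,238), lever at its front stop. Descending to swing it back.

Request:
send_rows(
  steps=[
    [0.003,0.001,0.03,-1,0],
    [0.003,0.001,0.06,-2,0],
    [0.003,0.001,0.09,-3,0],
    [0.003,0.001,0.105,-3,0],
    [0.003,0.001,0.114,-3,0],
    [0.003,0.001,0.114,-3,-0.2],
    [0.003,0.001,0.114,-3,-0.2],
    [0.003,0.001,0.114,-3,-0.2],
  ],
)

```text
time: 12.8
eef_pos: [0.5758, -0.0067, 0.0851]
tcp_rot: [0.848, -0.531, 0.002, -0.001]
contact_force: [0.0, -0.7, -0.4]
opening: 0.402
finger_force: 0.0
```

Request:
send_rows(
  steps=[
    [0.0003,0.0078,0,-5,-0.2],
    [0.0014,0.0156,0,-10,-0.2],
    [0.0031,0.0233,0,-15,-0.2],
    [0.0054,0.0308,0,-20,-0.2],
    [0.0084,0.038,0,-25,-0.2],
    [0.0121,0.045,0,-30,-0.2],
    [0.0163,0.0516,0,-35,-0.2],
    [0.0211,0.0579,0,-40,-0.2],
    [0.0264,0.0636,0,-45,-0.2],
    [0.0321,0.0689,0,-50,-0.2],
    [0.0384,0.0737,0,-55,-0.2],
    [0.045,0.0779,0,-60,-0.2],
  ],
)

```text
time: 14.0
eef_pos: [0.5262, -0.0809, 0.0855]
tcp_rot: [0.999, -0.034, 0.003, -0.0]
contact_force: [3.0, 3.4, -0.1]
opening: 0.398
finger_force: 1.6
```

```bash
python3 - <<'E'
from h import *
K,E,im=wcam(); s=ctrl.get_state(); print(s["eef_pos"],s["contact_force"],s["tcp_rot"],w2j(s["eef_pos"],[.663,-.0545,1.68])-[-.025,.0495])
# lever: bright gray strip direction vs image; find dark knob between pads
g=cv2.cvtColor(im,cv2.COLOR_RGB2GRAY)[290:370,265:375]; 
for r in (310,325,340): print(''.join('#' if v<40 else '.' for v in cv2.cvtColor(im,cv2.COLOR_RGB2GRAY)[r,250:390]))
E
```

```text
[ 0.526  -0.0818  0.0855] [2.1864 1.2057 0.9977] [ 0.9994 -0.0333  0.0029  0.0002] [[0.0128 0.0896]]
####................#########################################################................................#########................######
................#############################################################................................#############.................#
##..............##############################################################................................###########...............####
```

Request:
send_rows(
  steps=[
    [0.0003,0.0078,0,-5,-0.2],
    [0.0014,0.0156,0,-10,-0.2],
    [0.0031,0.0233,0,-15,-0.2],
    [0.0054,0.0308,0,-20,-0.2],
    [0.0084,0.038,0,-25,-0.2],
    [0.0121,0.045,0,-30,-0.2],
    [0.0163,0.0516,0,-35,-0.2],
    [0.0211,0.0579,0,-40,-0.2],
    [0.0264,0.0636,0,-45,-0.2],
    [0.0321,0.0689,0,-50,-0.2],
    [0.0384,0.0737,0,-55,-0.2],
    [0.045,0.0779,0,-60,-0.2],
  ],
)

```text
time: 15.25
eef_pos: [0.5634, -0.1608, 0.0842]
tcp_rot: [0.883, 0.47, 0.0, -0.001]
contact_force: [-2.1, 3.4, 1.1]
opening: 0.402
finger_force: 1.6
```

Request:
send_rows(
  steps=[
    [0.0001,0.004,0,-2.5,-0.2],
    [0.0003,0.0078,0,-5,-0.2],
    [0.0008,0.0117,0,-7.5,-0.2],
    [0.0014,0.0156,0,-10,-0.2],
    [0.0022,0.0195,0,-12.5,-0.2],
    [0.0031,0.0233,0,-15,-0.2],
    [0.0031,0.0233,0,-15,-0.2],
  ],
)

```text
time: 15.95
eef_pos: [0.5845, -0.1718, 0.0841]
tcp_rot: [0.815, 0.58, -0.0, -0.0]
contact_force: [-0.6, 1.9, 1.0]
opening: 0.397
finger_force: 0.9
```

```bash
python3 - <<'E'
from h import *
s=ctrl.get_state(); d=w2j(s["eef_pos"],[.663,-.0545,1.68])-[-.025,.0495]; print(s["contact_force"],d,np.hypot(*d[0]),np.degrees(np.arctan2(d[0,1],d[0,0])))
E
```

```text
[-0.5878  1.8677  1.0279] [[-0.083   0.0413]] 0.09275647767574213 153.553704694236
```

Knob is at about 149.5°; a few degrees more to the stop.

Request:
send_rows(
  steps=[
    [0.0001,0.003,0,-2,-0.2],
    [0.0003,0.006,0,-4,-0.2],
    [0.0004,0.009,0,-5.5,-0.2],
    [0.0004,0.009,0,-5.5,-0.2],
  ],
)

```text
time: 16.35
eef_pos: [0.5924, -0.1743, 0.0837]
tcp_rot: [0.786, 0.618, -0.001, -0.001]
contact_force: [-3.9, 3.3, 2.4]
opening: 0.399
finger_force: 2.3
```

Request:
send_rows(
  steps=[
    [0.0001,0.002,0,-1,-0.2],
    [0.0001,0.004,0,-2,-0.2],
    [0.0001,0.004,0,-2,-0.2],
  ],
)

```text
time: 16.65
eef_pos: [0.5929, -0.1739, 0.0834]
tcp_rot: [0.775, 0.632, -0.004, -0.006]
contact_force: [-13.7, 5.5, 9.7]
opening: 0.399
finger_force: 7.3
```

Request:
send_rows(
  steps=[
    [0,-0.005,0,0,-0.2],
    [0,-0.009,0,0,-0.1],
    [0,-0.009,0,0,-0.1],
    [0,-0.009,-0.02,0,-0.1],
    [0,-0.009,-0.06,0,-0.1],
    [0,-0.009,-0.1,0,-0.1],
    [-0.03,-0.009,-0.13,0,-0.1],
    [-0.03,-0.009,-0.13,0,-0.1],
    [-0.03,-0.009,-0.13,0,-0.1],
  ],
)

```text
time: 17.55
eef_pos: [0.5827, -0.2042, 0.2144]
tcp_rot: [0.775, 0.632, 0.001, 0.001]
contact_force: [0.3, 0.4, -0.9]
opening: 0.449
finger_force: 0.0
```

```bash
python3 - <<'E'
from h import *
K,E,im=wcam(); t=ctrl.read_camera("top"); s=ctrl.get_state(); print(s["eef_pos"],s["contact_force"])
G=[.663,-.0545,1.68]
im=np.ascontiguousarray(im[:,:,::-1])
for e in(0,.25): 
    q=proj(j2w(knob(e),G),K,E)[0]; cv2.circle(im,tuple(int(v) for v in q),4,(0,0,255),1)
t=cv2.convertScaleAbs(cv2.resize(t[180:330,270:510,::-1],(640,400),interpolation=cv2.INTER_CUBIC),alpha=2)
cv2.imwrite("pics/end.png",cv2.resize(np.vstack([im,t]),None,fx=.68,fy=.68))
E
```

```text
[ 0.5815 -0.2027  0.2115] [0.2875 1.1096 0.3388]
```

View pics/end.png

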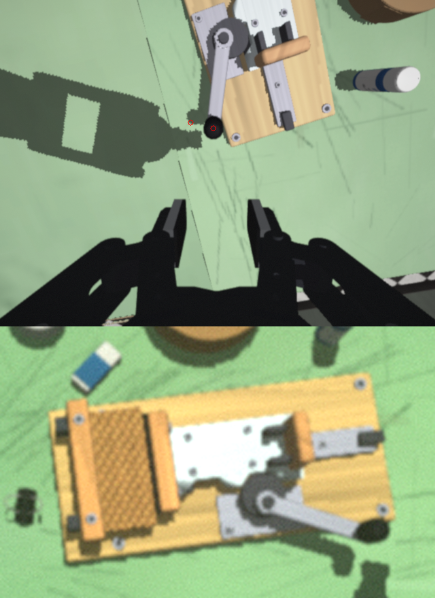

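The lever knob sits on the e=0 mark (213,128). The block is square against the fence, the slide is home and the bystanders haven't moved.

```bash
python3 -c "
from plant import ctrl
print(ctrl.sign_off())"
```

```text
the job is handed in; nothing more can be done
None
```

The jig is closed and handed in at about 18 s. The lever went to its front stop, the slide was pushed home, and the lever was swung back to its locked end; the last pictures show the block square against the fence and the bystanders where they were. The hand-in returned no verdict.

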